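Take the left-hand threaded rotor nut off the tube spinner

ROBOT

A 6-joint arm with a two-finger parallel gripper is mounted at the origin on a cart in front of the work surface, level with it; the furniture and walls round the work are solid. World frame = base frame: x ahead of the robot, y to its left, z up, the work surface at z = 0. Lengths are in m, angles in rad, forces in N, time in s.
With the tool pointing down it reaches from about 0.325 to 0.925 m from the base axis. Payload 3.1 kg.
Tool frame: the origin (TCP) lies on the centre line of the jaws, within the pads' length; the fingertips stand bot.tip_reach ahead of it and the grasp point (between the pads) lies 3 mm ahead of it (bot.tip_reach is the distance from the TCP to the fingertips, in m); z points along the fingers, y is the line along which they close (so a half turn about z gives the same grasp; the last joint's range is limited). The gripper opens to 85 mm and grips with 20 to 120 N. Pads are 22 mm wide; open, the fingers measure 114 mm over their backs; the gripper's body (76 mm by 85 mm) begins 54 mm behind the grasp point. The pads swing forward as they close: fully open they stand 13 mm farther back than shut.
Start: joints at [-1.424, 0.217, 1.613, -0, 1.311, -0.112], TCP at [0.16, -0.604, 0.22] pointing down, gripper open.
Joint ranges: [-2.75, 2.75], [-0.78, 2.1], [0.31, 2.55], [-1.13, 4.27], [0.13, 2.63], [-2.58, 2.58]. Speed limits (rad/s): [2.79, 2.79, 3.14, 3.14, 3.14, 3.14].

INTERFACE

Orientations are given as a rotation vector (axis times angle).
In Python, from station import bot gives the robot as it stands.
- The arm moves only by the tool play_rows, never from a script. Its argument "rows" is a list that holds one entry, the list of rows, each a list of 7 numbers: the turn, a rotation vector about the world's x, y, z in rad, then the shift along the world's x, y, z in m, then the closure, from 0 (fully open) to 1 (shut). In form: [[[rx, ry, rz, tx, ty, tz, hand], ...]]. A call has 1 to 8 rows; each row shifts and turns the commanded pose from where the row before left it; what a row does not reach is not made up. A row lasts 1/10 s, in which the tool goes at most 50 mm and 8.59 degrees, less where a joint would pass 70% of its speed; a pose out of reach is approached as far as the arm can. A call with a gripper value outside its range is refused whole. The fingers move at their own pace and stop on an object; "grip_force" is the grip in N (left out, the last holds). Time passes only in rows, so rows that do not move let the fingers close. It gives the time, the measured TCP pose, the force, the opening and the grip force at its end, in the units of the state.
- bot.get_state(): the state, without advancing time (a new reading comes with each control period).
- bot.camera(name): name is "scene" or "top" or "wrist"; returns (picture, depth): 480x640x3 uint8, blue, green, red; 480x640 float32, m along the optical axis (not along the pixel's ray), 0 where there is no reading.
- bot.get_calibration(name): a dict with "vertical_fov" (degrees; the focal length in pixels is half the picture's height over the tangent of half this angle, whatever the lens; pixels are square), "cx", "cy" (the principal point, pixels), "k1" (the pictures are not rectified: a ray, as slopes to the right and down, at radius r is drawn at 1 + k1 r^2 times it, then the intrinsics apply), "world_from_camera" (4x4, takes a point from camera to world coordinates); the wrist camera has in their place "hand_eye" (4x4, takes a point from camera to tool coordinates, whose origin is the TCP and whose axes are the flange's). Camera axes: x right, y up, looking along -z (the intrinsics and any distortion apply to the point x, -y, -z); pixel columns grow to the right and rows downward; lengths in m; the calibration is good to about 2 mm. A picture is of the moment at which its call begins: read the wrist's pose just before it. get_calibration takes no time and is no camera call.
- bot.job_done(): hands the job in; it is judged then, once.
The state is a dict: "t": time; "joint_positions": joint angles; "joint_velocities": joint speeds; "effort": joint torques, N m; "position": TCP position; "ee_rot": TCP orientation; "ft_force": force on the tool from outside, world axes, zero at the start; "torque": the same for the moment, N m; "finger_gap": finger opening in m; "grasp_force": force on a finger pad.
Only numpy, scipy, OpenCV 4.12 (cv2) and the standard library are available. Lean on these libraries where they do the work, as an engineer would, in place of code of your own. Each camera call takes 0.05 s, during which the arm holds its last target. There are 200 camera calls.

TASK

Unscrew the square-headed nut that holds the rotor of the round tube spinner and set it down upright, flange down, in the shallow metal dish. The thread is left-handed, so it loosens clockwise seen from above: feel your way until the thread lets go, shortly before a stop, and never tighten it, drive it into the stop, pull while the thread holds or wrench it sideways with force. Do not drop the nut into the dish, and leave the stapler, tape, label roll and timer where they are.

Things in the scene. Friction and masses are not known exactly. Their poses are not given: they have to be found in the camera images.
- nut_center (a point): Centre of the loose steel nut, half-way up (17 mm above its underside). 34 mm tall, 160 g; flange 54 mm across and 5 mm thick at the bottom, above it a square head 38 mm across flats, 29 mm tall, whose flats face the point's x and y axes; z is the nut's axis, up. 28 mm bore with two thread lugs, 1.3 mm of play on the spindle. Gripped across two opposite flats from above.
- spindle: Fixed, 25 mm over its left-hand thread, 30 mm tall; origin on its axis at its foot, z up. The nut's underside starts 0 to 5 mm above it, rises 2.2 mm per rad turned clockwise, is let go after 1.6 to 3.4 rad (feel: held, it gives no more than 3 mm to a 12 N pull; free, it lifts with its weight alone); about 0.4 rad further it meets a stop. It clears the spindle with its underside 30 mm up.
- rotor (a joint): Travel (m, up) of the sprung aluminium rotor plate under the nut, 112 mm across, 8 dark sockets; it does not turn. It pushes the nut up with 5 to 13 N at first, less as it rises, none after 6.5 mm. Turning takes 0.1 to 0.3 N m; 0.4 N m against the stop or the wrong way is about what the thread may bear. Counter-clockwise the plate soon bottoms (at -0.0005) and the nut jams.
- spinner: Round white housing of the tube spinner, 148 mm across, fixed to the table; origin under its centre at table height. The rotor plate bears on the nut 72 to 79 mm above it, the spindle stands in the middle.
- dish: Square shallow aluminium dish, fixed, 116 x 116 mm outside, walls 4 mm thick and 16 mm high, floor 4 mm above the table; origin under its centre at table height, x and y along its sides.
- stapler: Blue stapler, 125 x 32 x 54 mm; bystander, origin at the centre of its underside
- tape_roll: Roll of cream tape lying flat, 73 mm across, 18 mm high; bystander, origin at the centre of its underside
- label_roll: White label roll, 64 x 59 x 35 mm; bystander, origin at the centre of its underside
- timer: Small white timer, 60 x 64 x 20 mm; bystander, origin at the centre of its underside

How it is judged:
By the outcome, as a careful person would: the job done as asked, in the order asked, and still so for the second after the job is handed in, with the robot touching nothing.
It also fails if it takes over 67 s, if anything falls off the work surface, if the arm or the gripper's body presses on something with over 40 N, if the wrist force passes 120 N, or if a joint passes its speed limit or range.

## Working session

There is one attempt and no reset: what is moved stays moved. The work goes in short steps, Python scripts to look and compute and a tool call to move; the robot and the scene stay as the last step left them, time stands still between calls to the robot, and variables do not carry over. Pictures are saved under pics/ and viewed, at most 10 in all, crops included, and the job is handed in when it is done.

Besides the shell and the picture viewer there is one more tool, called after "Emit:" as name(argument=value, ...) on one line, values as JSON. play_rows: Moves the arm, as the interface text tells. Its arguments: {"type":"object","properties":{"rows":{"type":"array"},"grip_force":{"type":"number"}},"required":["rows"]}

```bash
mkdir -p pics
cat > h.py <<'E'
import numpy as np, cv2
from station import bot
from scipy.spatial.transform import Rotation as R
def cal(n):
    c=bot.get_calibration(n); f=240/np.tan(np.radians(c['vertical_fov'])/2); return c,f
def W(n,st=None):
    c,f=cal(n)
    if n!='wrist': return np.array(c['world_from_camera'])
    T=np.eye(4); T[:3,:3]=R.from_rotvec(st['ee_rot']).as_matrix(); T[:3,3]=st['position']
    return T@np.array(c['hand_eye'])
def rays(n,uv):
    c,f=cal(n); K=np.array([[f,0,c['cx']],[0,f,c['cy']],[0,0,1.]])
    uv=np.array(uv,float).reshape(-1,1,2)
    p=cv2.undistortPoints(uv,K,np.array([c['k1'],0,0,0.]))[:,0]
    return np.c_[p[:,0],-p[:,1],-np.ones(len(p))]
def pt(n,uv,depth=None,z=None,st=None):
    T=W(n,st); d=rays(n,uv)
    if z is None: P=d*np.asarray(depth).reshape(-1,1)
    else:
        D=d@T[:3,:3].T; s=(z-T[2,3])/D[:,2]; P=d*s[:,None]
    return P@T[:3,:3].T+T[:3,3]
E
python3 - <<'E'
from h import *
s=bot.get_state(); print(s, bot.tip_reach)
for n in('top','scene'):
    im,d=bot.camera(n); cv2.imwrite(f'pics/{n}0.png',im); np.save(f'pics/{n}0.npy',d)
    print(bot.get_calibration(n))
print(bot.get_calibration('wrist'))
E
```

```text
{'t': 0.0, 'joint_positions': array([-1.42418813e+00,  2.17763123e-01,  1.61493319e+00,  1.29947667e-05,
        1.31132745e+00, -1.12147150e-01]), 'joint_velocities': array([-4.16132026e-04, -9.33637986e-04,  8.56846218e-04, -1.04221035e-03,
       -7.59858378e-05,  3.23174897e-04]), 'effort': array([ 2.64171329e-03, -3.96839118e+01, -3.03855085e+01, -3.48009826e-05,
        9.74073802e-03, -3.69639679e-06]), 'position': array([ 0.15985555, -0.60333067,  0.21886326]), 'ee_rot': array([-3.11292644e+00, -4.05000141e-01,  4.60410644e-05]), 'ft_force': array([-0.52472477, -0.43578294, -0.0169885 ]), 'torque': array([-0.00438764, -0.00496053, -0.01457024]), 'grasp_force': 0.0, 'finger_gap': 0.0856609760890567} 0.022
{'vertical_fov': 55.712816412565964, 'cx': 320.37641313693325, 'cy': 237.11784006872927, 'k1': 0.009263870730460557, 'world_from_camera': array([[-0.01881796,  0.99020016, -0.13838182,  0.44575551],
       [-0.99975099, -0.02029578, -0.00927588, -0.00232879],
       [-0.01199355,  0.13817281,  0.99033551,  1.01880991],
       [ 0.        ,  0.        ,  0.        ,  1.       
[... 156 characters left out ...]
836 ,  0.47986949, -0.45508226,  0.00817367],
       [-0.66122345, -0.55724564,  0.50225576,  0.61469064],
       [-0.01257538,  0.67764487,  0.73528177,  0.99385886],
       [ 0.        ,  0.        ,  0.        ,  1.        ]])}
{'vertical_fov': 70.06663185316378, 'cx': 314.9355260105384, 'cy': 238.39623755713592, 'k1': -0.022052523858444136, 'hand_eye': array([[ 9.68130052e-04,  9.55297896e-01,  2.95643354e-01,
         7.60195278e-02],
       [ 9.99999250e-01, -7.03093824e-04, -1.00278011e-03,
         8.38230396e-04],
       [-7.50088715e-04,  2.95644103e-01, -9.55297860e-01,
        -1.53200361e-01],
       [ 0.00000000e+00,  0.00000000e+00,  0.00000000e+00,
         1.00000000e+00]])}
```

View pics/top0.png

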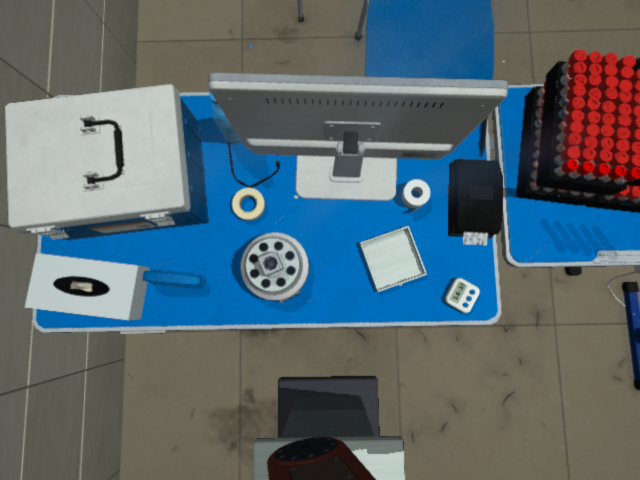

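View pics/scene0.png

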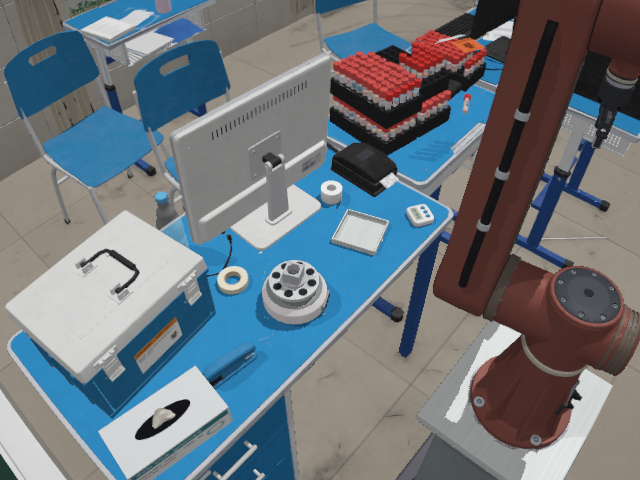

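The top picture shows the nut at about (270,264) on the spinner, and the dish corners at about (360,241), (409,226), (426,273) and (378,291). The stapler lies left of the spinner and the monitor stands beyond it.

Run:
```python
from h import *
d=np.load('pics/top0.npy')
print('nut',d[264,270],pt('top',[[270,264]],depth=[d[264,270]]))
print(pt('top',[[360,241],[409,226],[426,273],[378,291]],z=0.016).round(4), pt('top',[[392,259]],depth=[d[259,392]]))
im=cv2.imread('pics/top0.png')
a=cv2.resize(im[224:308,225:320],None,fx=4,fy=4,interpolation=2)
b=cv2.resize(im[217:301,348:440],None,fx=4,fy=4,interpolation=2)
cv2.imwrite('pics/c1.png',np.hstack([a,b]))
# nut depth: high pixels
v,u=np.mgrid[230:300,235:312]; P=pt('top',np.c_[u.ravel(),v.ravel()],depth=d[230:300,235:312].ravel())
m=(P[:,2]>.098)&(P[:,2]<.13); print(P[m].mean(0),m.sum(),P[m].min(0),P[m].max(0))
for lo,hi in((.06,.09),):
  m=(P[:,2]>lo)&(P[:,2]<hi); print(P[m].mean(0),P[m].min(0),P[m].max(0))
```

```text
nut 0.9226979 [[0.52128857 0.1096555  0.09871088]]
[[ 0.5754 -0.0809  0.016 ]
 [ 0.6069 -0.1911  0.016 ]
 [ 0.5015 -0.2236  0.016 ]
 [ 0.4642 -0.1168  0.016 ]] [[ 0.53493093 -0.15217514  0.00326766]]
[0.52216172 0.10860501 0.10685555] 260 [0.49845983 0.08451131 0.09812719] [0.54451949 0.13298958 0.11384867]
[0.5210007  0.10732994 0.0750127 ] [0.46718374 0.05408575 0.06302781] [0.57619629 0.16343743 0.08971103]
```

View pics/c1.png

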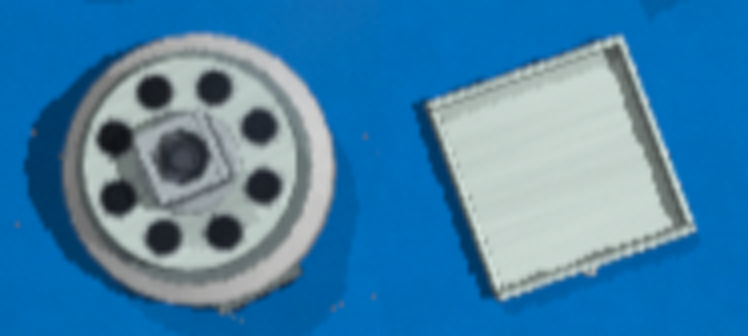

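Emit:
play_rows(rows=[[[0,0,0.145,0.0165,0.0324,0,0],[0,0,0.145,0.0165,0.0324,0,0],[0,0,0.145,0.0165,0.0324,0,0],[0,0,0.145,0.0165,0.0324,0,0],[0,0,0.145,0.0165,0.0324,0,0],[0,0,0.145,0.0165,0.0324,0,0],[0,0,0.145,0.0165,0.0324,0,0],[0,0,0.145,0.0165,0.0324,0,0]]])

```text
t: 0.9
position: [0.2922, -0.3433, 0.2197]
ee_rot: [-2.377, -2.052, -0.0]
ft_force: [0.5, -0.1, 1.1]
finger_gap: 0.0853
grasp_force: 0.0
```

Emit:
play_rows(rows=[[[0,0,0.145,0.0165,0.0324,0,0],[0,0,0.145,0.0165,0.0324,0,0],[0,0,0.145,0.0165,0.0324,0,0],[0,0,0.145,0.0165,0.0324,0,0],[0,0,0.145,0.0165,0.0324,0,0],[0,0,0.145,0.0165,0.0324,0,0],[0,0,0.145,0.0165,0.0324,0,0],[0,0,0.145,0.0165,0.0324,0,0]]])

```text
t: 1.7
position: [0.4241, -0.0842, 0.2199]
ee_rot: [-0.863, -3.02, 0.0]
ft_force: [0.9, 0.0, -1.1]
finger_gap: 0.0856
grasp_force: 0.0
```

Emit:
play_rows(rows=[[[0,0,0.145,0.0165,0.0324,0,0],[0,0,0.145,0.0165,0.0324,0,0],[0,0,0.145,0.0165,0.0324,0,0],[0,0,0.145,0.0165,0.0324,0,0],[0,0,0.145,0.0165,0.0324,0,0],[0,0,0.145,0.0165,0.0324,0,0],[0,0,0,0,0,0,0],[0,0,0,0,0,0,0]]])

```text
t: 2.5
position: [0.5225, 0.109, 0.2194]
ee_rot: [0.481, -3.103, 0.001]
ft_force: [-0.2, -0.1, -0.2]
finger_gap: 0.0852
grasp_force: 0.0
```

Run:
```python
from h import *
s=bot.get_state(); im,d=bot.camera('wrist'); cv2.imwrite('pics/w1.png',im); np.save('pics/w1.npy',d)
import pickle; pickle.dump(s,open('pics/w1.pkl','wb'))
print(s['t'],s['joint_positions'].round(3),s['position'],s['ee_rot'],s['ft_force'],s['torque'])
v,u=np.mgrid[0:480,0:640]; P=pt('wrist',np.c_[u.ravel(),v.ravel()],depth=d.ravel(),st=s)
ok=d.ravel()>0; P=P[ok]
h,e=np.histogram(P[:,2],bins=np.arange(.0,.13,.002)); print(dict(zip(e.round(3),h)))
m=(P[:,2]>.102)&(P[:,2]<.13)
r=cv2.minAreaRect(P[m][:,:2].astype(np.float32)*1000); print(r, P[m].mean(0))
```

```text
2.5 [ 7.500e-02  2.400e-02  1.828e+00 -1.000e-03  1.291e+00 -1.804e+00] [0.52245972 0.10904944 0.21944   ] [ 4.81454180e-01 -3.10258502e+00  5.71254151e-04] [-0.22336937 -0.06286999 -0.21565226] [ 0.00646175 -0.00739876 -0.03469896]
{np.float64(0.0): np.int64(93238), np.float64(0.002): np.int64(15439), np.float64(0.004): np.int64(4302), np.float64(0.006): np.int64(1389), np.float64(0.008): np.int64(2510), np.float64(0.01): np.int64(7738), np.float64(0.012): np.int64(1414), np.float64(0.014): np.int64(2189), np.float64(0.016): np.int64(2400), np.float64(0.018): np.int64(1067), np.float64(0.02): np.int64(380), np.float64(0.022): np.int64(339), np.float64(0.024): np.int64(479), np.float64(0.026): np.int64(499), np.float64(0.028): np.int64(678), np.float64(0.03): np.int64(533), np.float64(0.032): np.int64(687), np.float64(0.034): np.int64(1124), np.float64(0.036): np.int64(868), np.float64(0.038): np.int64(1080), np.float64(0.04): np.int64(1129), np.float64(0.042): np.int64(1163), np.float64(0.044): np.int64(1190), np.float64(0.046): np.int64(1134), np.float64(0.048): np.int64(816), np.f
[... 751 characters left out ...]
t64(0.094): np.int64(258), np.float64(0.096): np.int64(326), np.float64(0.098): np.int64(374), np.float64(0.1): np.int64(235), np.float64(0.102): np.int64(175), np.float64(0.104): np.int64(178), np.float64(0.106): np.int64(291), np.float64(0.108): np.int64(1036), np.float64(0.11): np.int64(194), np.float64(0.112): np.int64(75), np.float64(0.114): np.int64(95), np.float64(0.116): np.int64(80), np.float64(0.118): np.int64(128), np.float64(0.12): np.int64(138), np.float64(0.122): np.int64(209), np.float64(0.124): np.int64(306), np.float64(0.126): np.int64(124)}
((607.0714111328125, 141.58963012695312), (219.728759765625, 624.5853881835938), 20.729032516479492) [0.63500513 0.07613894 0.11371599]
```

View pics/w1.png

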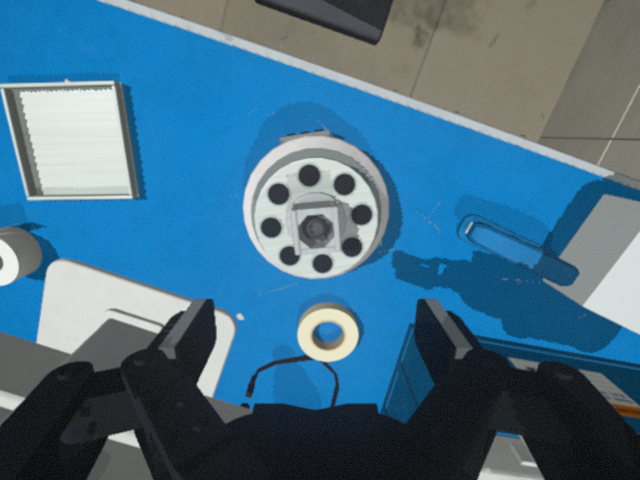

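The wrist picture shows the nut head at about (318,230), its flats nearly in line with the picture axes; the dish is at the upper left and the fingers at the bottom.

Run:
```python
from h import *
import pickle
s=pickle.load(open('pics/w1.pkl','rb')); d=np.load('pics/w1.npy'); im=cv2.imread('pics/w1.png')
v,u=np.mgrid[180:270,270:370]; P=pt('wrist',np.c_[u.ravel(),v.ravel()],depth=d[180:270,270:370].ravel(),st=s)
for lo,hi in((.1065,.1115),(.1075,.1105)):
  m=(P[:,2]>lo)&(P[:,2]<hi)
  r=cv2.minAreaRect(P[m][:,:2].astype(np.float32)*1000); print(r,np.median(P[m][:,2]))
print(R.from_rotvec(s['ee_rot']).as_matrix().round(3))
v,u=np.mgrid[130:285,235:400]; P=pt('wrist',np.c_[u.ravel(),v.ravel()],depth=d[130:285,235:400].ravel(),st=s)
m=(P[:,2]>.071)&(P[:,2]<.0765); print('rotor',cv2.minEnclosingCircle(P[m][:,:2].astype(np.float32)*1000))
v,u=np.mgrid[60:215,0:150]; P=pt('wrist',np.c_[u.ravel(),v.ravel()],depth=d[60:215,0:150].ravel(),st=s)
m=(P[:,2]>.013)&(P[:,2]<.02); print('dish',cv2.minAreaRect(P[m][:,:2].astype(np.float32)*1000),np.median(P[m][:,2]))
cv2.imwrite('pics/c2.png',cv2.resize(im[185:270,270:370],None,fx=7,fy=7,interpolation=2))
```

```text
((523.0867309570312, 108.71273803710938), (38.56753158569336, 37.93632507324219), 22.56041717529297) 0.10897754719783526
((523.0552368164062, 108.77039337158203), (38.44127655029297, 37.958580017089844), 22.893421173095703) 0.10901727999922989
[[-0.953 -0.303 -0.002]
 [-0.303  0.953 -0.001]
 [ 0.002 -0.    -1.   ]]
rotor ((522.9426879882812, 108.689208984375), 55.87996292114258)
dish ((535.7227172851562, -151.96636962890625), (116.85301971435547, 118.05696868896484), 18.04983901977539) 0.015199415329918559
```

View pics/c2.png

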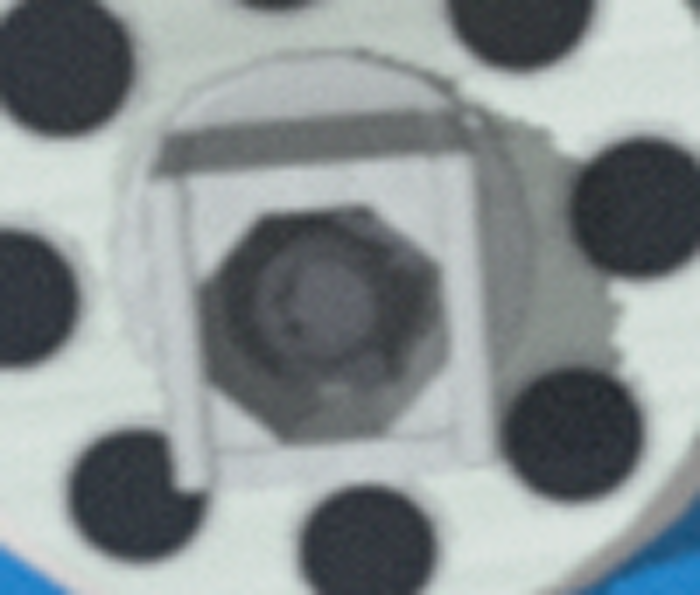

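Run:
```python
from h import *
d=np.load('pics/w1.npy'); H=np.array(bot.get_calibration('wrist')['hand_eye'])
for x0,x1 in((150,240),(405,490)):
  v,u=np.mgrid[295:380,x0:x1]; D=d[295:380,x0:x1].ravel()
  P=(rays('wrist',np.c_[u.ravel(),v.ravel()])*D[:,None])@H[:3,:3].T+H[:3,3]
  m=(D>0)&(D<.23)&(np.abs(P[:,1])<.06); Q=P[m]; print(m.sum(),Q.min(0).round(4),Q.max(0).round(4),np.sort(Q[:,2])[-40::8].round(4))
```

```text
4099 [-0.0122 -0.0575 -0.0834] [ 0.0168 -0.0314 -0.0236] [-0.0251 -0.0249 -0.0247 -0.0243 -0.0242]
4382 [-0.0121  0.0299 -0.0836] [ 0.0169  0.0558 -0.0231] [-0.0252 -0.025  -0.0247 -0.0242 -0.0239]
```

Emit:
play_rows(rows=[[[0,0,0.086,0.0006,-0.0003,-0.02,0],[0,0,0,0,0,-0.02,0],[0,0,0,0,0,-0.02,0.0],[0,0,0,0,0,-0.015,0.0],[0,0,0,0,0,0,0.2],[0,0,0,0,0,0,0.2],[0,0,0,0,0,0,0.2],[0,0,0,0,0,0,0.2]]])

```text
t: 3.35
position: [0.5246, 0.1083, 0.1466]
ee_rot: [-0.613, 3.079, -0.001]
ft_force: [0.2, 0.3, 0.4]
finger_gap: 0.0681
grasp_force: 0.0
```

Run:
```python
from h import *
s=bot.get_state(); im,d=bot.camera('wrist'); H=np.array(bot.get_calibration('wrist')['hand_eye'])
v,u=np.mgrid[0:480,0:640]; D=d.ravel()
P=(rays('wrist',np.c_[u.ravel(),v.ravel()])*D[:,None])@H[:3,:3].T+H[:3,3]
m=(D>0)&(np.abs(P[:,0])<.025)&(np.abs(P[:,1])<.06)&(P[:,2]<.03); Q=P[m]
for y in np.arange(-.06,.06,.006):
  k=(Q[:,1]>y)&(Q[:,1]<y+.006); print(y.round(3),k.sum(),Q[k][:,2].max().round(4) if k.any() else '')
print(s['position'],s['finger_gap'],d[d>0].min())
cv2.imwrite('pics/w2.png',im)
sc,ds=bot.camera('scene'); 
cv2.imwrite('pics/s2.png',np.hstack([cv2.resize(im,(480,360)),cv2.resize(sc[200:360,225:365],(315,360))]))
```

```text
-0.06 7982 -0.0595
-0.054 1491 -0.0283
-0.048 1311 -0.0237
-0.042 1875 -0.0205
-0.036 2815 -0.017
-0.03 2374 -0.0765
-0.024 2358 -0.0835
-0.018 2424 -0.0826
-0.012 2297 -0.0822
-0.006 1974 -0.083
-0.0 2010 -0.0834
0.006 2467 -0.0823
0.012 2311 -0.0828
0.018 2424 -0.0804
0.024 2107 -0.0701
0.03 2999 -0.0164
0.036 1462 -0.0199
0.042 1516 -0.0247
0.048 3812 -0.0586
0.054 6517 -0.0605
[0.52461721 0.10830188 0.14660571] 0.06810170982088389 0.055460766
```

View pics/s2.png

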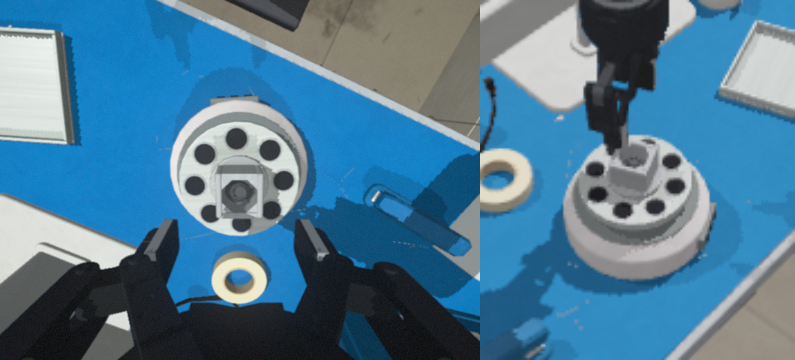

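The fused picture shows the open fingers straddling the nut about 100 px apart; the nut is at (238,190) on the left half and a fingertip is at about (612,150) on the right half. The fingertip height needs a check against the scene depth.

Run:
```python
from h import *
s=bot.get_state(); sc,d=bot.camera('scene'); tp,dt=bot.camera('top')
Rm=R.from_rotvec(s['ee_rot']).as_matrix()
for n,D in(('scene',d),('top',dt)):
  v,u=np.mgrid[0:480,0:640]; P=pt(n,np.c_[u.ravel(),v.ravel()],depth=D.ravel())
  Q=(P-s['position'])@Rm
  m=(D.ravel()>0)&(np.abs(Q[:,0])<.02)&(np.abs(Q[:,1])>.031)&(np.abs(Q[:,1])<.06)&(Q[:,2]<.045)&(Q[:,2]>-.08)
  print(n,m.sum()); 
  for sg in(-1,1):
    k=m&(Q[:,1]*sg>0)
    print(sg,k.sum(), np.histogram(Q[k][:,2],bins=np.arange(-.08,.05,.01)))
```

```text
scene 242
-1 109 (array([ 1, 16, 19, 24, 23, 21,  5,  0,  0,  0,  0,  0]), array([-8.00000000e-02, -7.00000000e-02, -6.00000000e-02, -5.00000000e-02,
       -4.00000000e-02, -3.00000000e-02, -2.00000000e-02, -1.00000000e-02,
       -4.16333634e-17,  1.00000000e-02,  2.00000000e-02,  3.00000000e-02,
        4.00000000e-02]))
1 133 (array([30, 20,  8, 24, 35, 16,  0,  0,  0,  0,  0,  0]), array([-8.00000000e-02, -7.00000000e-02, -6.00000000e-02, -5.00000000e-02,
       -4.00000000e-02, -3.00000000e-02, -2.00000000e-02, -1.00000000e-02,
       -4.16333634e-17,  1.00000000e-02,  2.00000000e-02,  3.00000000e-02,
        4.00000000e-02]))
top 72
-1 42 (array([18, 21,  0,  0,  3,  0,  0,  0,  0,  0,  0,  0]), array([-8.00000000e-02, -7.00000000e-02, -6.00000000e-02, -5.00000000e-02,
       -4.00000000e-02, -3.00000000e-02, -2.00000000e-02, -1.00000000e-02,
       -4.16333634e-17,  1.00000000e-02,  2.00000000e-02,  3.00000000e-02,
        4.00000000e-02]))
1 30 (array([19, 11,  0,  0,  0,  0,  0,  0,  0,  0,  0,  0]), array([-8.00000000e-02, -7.00000000e-02, -6.00000000e-02, -5.00000000e-02,
       -4.00000000e-02, -3.00000000e-02, -2.00000000e-02, -1.00000000e-02,
       -4.16333634e-17,  1.00000000e-02,  2.00000000e-02,  3.00000000e-02,
        4.00000000e-02]))
```

Emit:
play_rows(rows=[[[0,0,0,-0.0015,0.0004,-0.01,0.2],[0,0,0,0,0,-0.01,0.2],[0,0,0,0,0,-0.01,0.2],[0,0,0,0,0,-0.01,0.2],[0,0,0,0,0,0,0.5],[0,0,0,0,0,0,0.5],[0,0,0,0,0,0,0.65],[0,0,0,0,0,0,0.65]]], grip_force=20)

```text
t: 4.35
position: [0.5227, 0.1088, 0.1058]
ee_rot: [-0.613, 3.08, -0.0]
ft_force: [-0.0, 0.1, 0.1]
finger_gap: 0.03
grasp_force: 0.0
```

```bash
cat >> h.py <<'E'
def tips():
    s=bot.get_state(); im,d=bot.camera('wrist'); H=np.array(bot.get_calibration('wrist')['hand_eye'])
    v,u=np.mgrid[0:480,0:640]; D=d.ravel()
    P=(rays('wrist',np.c_[u.ravel(),v.ravel()])*D[:,None])@H[:3,:3].T+H[:3,3]
    return s,im,d,P
E
python3 - <<'E'
from h import *
s,im,d,P=tips(); D=d.ravel()
m=(D>0)&(abs(P[:,0])<.02)&(abs(P[:,1])<.035)&(abs(P[:,1])>.013)
for sg in(-1,1):
  k=m&(P[:,1]*sg>0); print(sg,np.histogram(P[k][:,2],bins=np.arange(-.03,.034,.004)))
  k&=P[:,2]<-.006; print(np.sort(P[k][:,2])[-60::12])
  print(P[k&(P[:,2]>-.02)].mean(0), np.sort(abs(P[k&(P[:,2]>-.02)][:,1]))[[0,20,50]])
E
```

```text
-1 (array([192, 172, 149,  88,  28,   0, 611,  86,  61,  43,  45,  34,  37,
       192, 151]), array([-0.03 , -0.026, -0.022, -0.018, -0.014, -0.01 , -0.006, -0.002,
        0.002,  0.006,  0.01 ,  0.014,  0.018,  0.022,  0.026,  0.03 ]))
[-0.01587868 -0.01539749 -0.01436323 -0.01349834 -0.01281768]
[ 0.00417049 -0.01833166 -0.01675637] [0.01569389 0.0160706  0.01612346]
1 (array([207, 176, 154,  85,  28,   0, 407,  97,  48,  46,  41,  35,  35,
       191, 134]), array([-0.03 , -0.026, -0.022, -0.018, -0.014, -0.01 , -0.006, -0.002,
        0.002,  0.006,  0.01 ,  0.014,  0.018,  0.022,  0.026,  0.03 ]))
[-0.01584063 -0.01538572 -0.01427879 -0.01362131 -0.01253954]
[ 0.00422445  0.01616244 -0.01686504] [0.01368019 0.01377978 0.01381754]
```

Run:
```python
from h import *
s,im,d,P=tips(); D=d.ravel()
Rm=R.from_rotvec(s['ee_rot']).as_matrix(); Wd=P@Rm.T+s['position']
m=(D>0)&(abs(P[:,0]+.0)<.035)&(abs(P[:,1])<.032)&(Wd[:,2]>.1075)&(Wd[:,2]<.1105)
Q=P[m]; print(m.sum(),Q.min(0),Q.max(0)); print(cv2.minAreaRect(Q[:,:2].astype(np.float32)*1000), Wd[m][:,2].mean())
# x<-slices: y extents
for a in np.arange(-.022,.022,.004):
  k=(Q[:,0]>a)&(Q[:,0]<a+.004)
  if k.any(): print(a.round(3),k.sum(),Q[k][:,1].min().round(4),Q[k][:,1].max().round(4))
```

```text
2587 [-0.02006884 -0.01897584 -0.00463707] [ 0.01911075  0.01892701 -0.0016399 ]
((-0.4063243865966797, -0.19783592224121094), (39.09162139892578, 37.881370544433594), 0.6837064027786255) 0.10895858416277199
-0.022 182 -0.0174 0.0151
-0.018 486 -0.0169 0.0146
-0.014 212 -0.0167 0.0145
-0.01 106 -0.0166 0.0144
-0.006 48 -0.017 0.0143
-0.002 61 -0.017 0.0146
0.002 93 -0.0187 0.0188
0.006 237 -0.0187 0.0188
0.01 383 -0.019 0.0185
0.014 614 -0.0189 0.0189
0.018 165 -0.0178 0.0183
```

Emit:
play_rows(rows=[[[0,0,-0.008,0,0.001,0,0.25],[0,0,0,0,0,0,0.25],[0,0,0,0,0,0,0.25],[0,0,0,0,0,-0.01,0.25],[0,0,0,0,0,-0.01,0.25],[0,0,0,0,0,-0.01,0.25],[0,0,0,0,0,-0.0055,0.25],[0,0,0,0,0,0,0.25]]])

```text
t: 5.25
position: [0.5206, 0.1096, 0.0678]
ee_rot: [0.601, -3.08, -0.001]
ft_force: [0.5, -0.4, 0.1]
finger_gap: 0.0638
grasp_force: 0.0
```

Emit:
play_rows(rows=[[[0,0,0,0,0,0,0.45],[0,0,0,0,0,0,0.5],[0,0,0,0,0,0,0.55],[0,0,0,0,0,0,0.6],[0,0,0,0,0,0,0.7]]], grip_force=20)

```text
t: 5.75
position: [0.5226, 0.1098, 0.0704]
ee_rot: [-0.601, 3.082, -0.0]
ft_force: [0.1, 1.1, 2.1]
finger_gap: 0.0376
grasp_force: 24.5
```

```bash
python3 -c "
from h import *
s=bot.get_state()
for k in ('position','ft_force','torque','finger_gap','grasp_force','joint_positions'): print(k,np.round(s[k],4))"
```

```text
position [0.5226 0.1098 0.0704]
ft_force [0.1204 1.0923 2.1091]
torque [ 0.0314  0.0682 -0.0112]
finger_gap 0.0376
grasp_force 24.5213
joint_positions [ 7.5600e-02  2.0640e-01  1.9358e+00  1.0000e-04  9.9810e-01 -1.8804e+00]
```

Emit:
play_rows(rows=[[[0,0,0,0,0,0,0.75],[0,0,-0.04,0,0,0.0001,0.75],[0,0,-0.04,0,0,0.0001,0.75],[0,0,-0.04,0,0,0.0001,0.75],[0,0,-0.04,0,0,0.0001,0.75],[0,0,-0.04,0,0,0.0001,0.75]]], grip_force=45)

```text
t: 6.35
position: [0.5227, 0.1095, 0.0708]
ee_rot: [-0.289, 3.127, -0.001]
ft_force: [-0.0, -0.4, 2.5]
finger_gap: 0.0373
grasp_force: 50.6
```

```bash
cat > st.py <<'E'
from h import *
s=bot.get_state()
y=R.from_rotvec(s['ee_rot']).as_matrix()[:,0]
print('yaw',np.arctan2(y[1],y[0]).round(4),'q6',s['joint_positions'][5].round(3),'gap',s['finger_gap'].__round__(4),'grip',round(s['grasp_force'],1))
for k in ('position','ft_force','torque'): print(k,np.round(s[k],4))
E
python3 st.py
```

```text
yaw -2.9576 q6 -1.679 gap 0.0373 grip 50.6
position [0.5227 0.1095 0.0708]
ft_force [-0.0413 -0.4361  2.5333]
torque [-0.0243  0.0445  0.0851]
```

Emit:
play_rows(rows=[[[0,0,-0.05,0,0,0.0001,0.75],[0,0,-0.05,0,0,0.0001,0.75],[0,0,-0.05,0,0,0.0001,0.75],[0,0,-0.05,0,0,0.0001,0.75],[0,0,-0.05,0,0,0.0001,0.75],[0,0,-0.05,0,0,0.0001,0.75],[0,0,-0.05,0,0,0.0001,0.75],[0,0,-0.05,0,0,0.0001,0.75]]])

```text
t: 7.15
position: [0.5227, 0.1096, 0.0715]
ee_rot: [0.339, 3.122, -0.0]
ft_force: [-0.8, -0.2, 2.0]
finger_gap: 0.037
grasp_force: 50.6
```

```bash
python3 st.py
```

```text
yaw 2.9251 q6 -1.279 gap 0.037 grip 50.6
position [0.5227 0.1096 0.0715]
ft_force [-0.7939 -0.156   2.0234]
torque [ 0.0071 -0.0378  0.0819]
```

Emit:
play_rows(rows=[[[0,0,-0.05,0,0,0.0001,0.75],[0,0,-0.05,0,0,0.0001,0.75],[0,0,-0.05,0,0,0.0001,0.75],[0,0,-0.05,0,0,0.0001,0.75],[0,0,-0.05,0,0,0.0001,0.75],[0,0,-0.05,0,0,0.0001,0.75],[0,0,-0.05,0,0,0.0001,0.75],[0,0,-0.05,0,0,0.0001,0.75]]])

```text
t: 7.95
position: [0.5224, 0.1096, 0.0721]
ee_rot: [0.953, 2.993, 0.0]
ft_force: [-0.3, 0.2, 1.5]
finger_gap: 0.0369
grasp_force: 50.5
```

Emit:
play_rows(rows=[[[0,0,-0.05,0,0,0.0001,0.75],[0,0,-0.05,0,0,0.0001,0.75],[0,0,-0.05,0,0,0.0001,0.75],[0,0,-0.05,0,0,0.0001,0.75],[0,0,-0.05,0,0,0.0001,0.75],[0,0,-0.05,0,0,0.0001,0.75],[0,0,-0.05,0,0,0.0001,0.75],[0,0,-0.05,0,0,0.0001,0.75]]])

```text
t: 8.75
position: [0.5222, 0.1096, 0.0726]
ee_rot: [1.529, 2.744, 0.0]
ft_force: [-0.2, -0.1, 0.8]
finger_gap: 0.0374
grasp_force: 50.4
```

```bash
python3 st.py
```

```text
yaw 2.125 q6 -0.479 gap 0.0374 grip 50.4
position [0.5222 0.1096 0.0726]
ft_force [-0.1668 -0.0738  0.7673]
torque [0.0157 0.0351 0.0584]
```

Emit:
play_rows(rows=[[[0,0,-0.05,0,0,0.00013,0.75],[0,0,-0.05,0,0,0.00013,0.75],[0,0,-0.05,0,0,0.00013,0.75],[0,0,-0.05,0,0,0.00013,0.75],[0,0,-0.05,0,0,0.00013,0.75],[0,0,0,0,0,0,0.75]]])

```text
t: 9.35
position: [0.5219, 0.1096, 0.073]
ee_rot: [-1.857, -2.534, 0.0]
ft_force: [-0.3, 0.7, 0.3]
finger_gap: 0.037
grasp_force: 50.1
```

```bash
python3 st.py
```

```text
yaw 1.8768 q6 -0.23 gap 0.037 grip 50.1
position [0.5219 0.1096 0.073 ]
ft_force [-0.2871  0.664   0.287 ]
torque [-0.0194 -0.0596 -0.0407]
```

Emit:
play_rows(rows=[[[0,0,0,0,0,0.0005,0.75],[0,0,0,0,0,0.0005,0.75],[0,0,0,0,0,0,0.75]]])

```text
t: 9.65
position: [0.5216, 0.1096, 0.0739]
ee_rot: [-1.856, -2.534, 0.001]
ft_force: [0.7, -0.2, -1.7]
finger_gap: 0.0374
grasp_force: 50.1
```

```bash
python3 st.py
```

```text
yaw 1.8772 q6 -0.231 gap 0.0374 grip 50.1
position [0.5216 0.1096 0.0739]
ft_force [ 0.6751 -0.2356 -1.7128]
torque [-0.0192 -0.0049  0.0629]
```

Emit:
play_rows(rows=[[[0,0,0,0,0,0.0006,0.75],[0,0,0,0,0,0.0006,0.75],[0,0,0,0,0,0,0.75]]])

```text
t: 9.95
position: [0.5215, 0.1096, 0.0744]
ee_rot: [-1.856, -2.534, 0.001]
ft_force: [2.0, 0.8, -8.3]
finger_gap: 0.0368
grasp_force: 49.2
```

Emit:
play_rows(rows=[[[0,0,0,0.0002,0,-0.0019,0.75],[0,0,-0.05,0,0,0.00011,0.75],[0,0,-0.05,0,0,0.00011,0.75],[0,0,-0.05,0,0,0.00011,0.75],[0,0,-0.05,0,0,0.00011,0.75],[0,0,0,0,0,0.001,0.75],[0,0,0,0,0,0.001,0.75],[0,0,0,0,0,0,0.75]]])

```text
t: 10.75
position: [0.5223, 0.1097, 0.0764]
ee_rot: [-2.1, -2.337, 0.0]
ft_force: [-0.4, -0.2, -2.0]
finger_gap: 0.0375
grasp_force: 49.8
```

```bash
python3 st.py
```

```text
yaw 1.6775 q6 -0.031 gap 0.0375 grip 49.8
position [0.5223 0.1097 0.0764]
ft_force [-0.3902 -0.1802 -1.9932]
torque [-0.1111  0.0535 -0.0428]
```

Emit:
play_rows(rows=[[[0,0,0,0,0,0.0008,0.75],[0,0,0,0,0,0.0008,0.75],[0,0,0,0,0,0,0.75]]])

```text
t: 11.05
position: [0.5223, 0.1097, 0.0778]
ee_rot: [2.1, 2.336, -0.0]
ft_force: [-0.6, -0.5, -1.9]
finger_gap: 0.0374
grasp_force: 49.8
```

Emit:
play_rows(rows=[[[0,0,0,0,0,0.002,0.75],[0,0,0,0,0,0.002,0.75],[0,0,0,0,0,0.002,0.75],[0,0,0,0,0,0.002,0.75]]])

```text
t: 11.45
position: [0.5225, 0.1097, 0.086]
ee_rot: [2.1, 2.336, 0.001]
ft_force: [0.1, -0.8, -2.5]
finger_gap: 0.0375
grasp_force: 49.8
```

Emit:
play_rows(rows=[[[0,0,0,0,0,0.004,0.75],[0,0,0,0,0,0.004,0.75],[0,0,0,0,0,0.004,0.75],[0,0,0,0,0,0.004,0.75],[0,0,0,0,0,0.01,0.75],[0,0,0,0,0,0.01,0.75],[0,0,0,0,0,0.01,0.75],[0,0,0,0,0,0,0.75]]])

```text
t: 12.25
position: [0.5242, 0.1099, 0.1342]
ee_rot: [2.098, 2.334, 0.005]
ft_force: [1.0, 0.2, -1.7]
finger_gap: 0.0371
grasp_force: 49.9
```

```bash
python3 st.py
```

```text
yaw 1.6768 q6 -0.03 gap 0.0371 grip 49.9
position [0.5242 0.1099 0.1342]
ft_force [ 0.9635  0.2496 -1.7188]
torque [-0.0178 -0.0715  0.0236]
```

Emit:
play_rows(rows=[[[0,0,0,0.001,-0.02,0.005,0.75],[0,0,0,0.002,-0.035,0,0.75],[0,0,0,0.002,-0.04,0,0.75],[0,0,0,0.002,-0.045,0,0.75],[0,0,0,0.002,-0.045,0,0.75],[0,0,0,0.002,-0.037,0,0.75],[0,0,0,0.001,-0.025,0,0.75],[0,0,0,0,-0.015,0,0.75]]])

```text
t: 13.05
position: [0.5342, -0.1545, 0.1366]
ee_rot: [2.103, 2.333, -0.0]
ft_force: [-0.1, -1.3, -1.6]
finger_gap: 0.0373
grasp_force: 49.9
```

Emit:
play_rows(rows=[[[0,0,0,0,0,-0.015,0.75],[0,0,0,0,0,-0.02,0.75],[0,0,0,0,0,-0.02,0.75],[0,0,0,0,0,-0.015,0.75],[0,0,0,0,0,0,0.75],[0,0,0,0,0,0,0.75]]])

```text
t: 13.65
position: [0.5339, -0.1513, 0.066]
ee_rot: [-2.099, -2.336, 0.0]
ft_force: [0.0, 0.4, -0.7]
finger_gap: 0.0375
grasp_force: 49.9
```

```bash
python3 st.py
python3 - <<'E'
from h import *
s,im,d,P=tips(); D=d.ravel(); Rm=R.from_rotvec(s['ee_rot']).as_matrix(); Wd=P@Rm.T+s['position']
# nut side/flange: within tool column
m=(D>0)&(abs(P[:,0])<.029)&(abs(P[:,1])<.029)
print(np.histogram(P[m][:,2],bins=np.arange(-.04,.02,.003)))
k=m&(P[:,2]>-.03)&(P[:,2]<.01); print('lowest nut pts',np.sort(P[k][:,2])[-60::15])
m=(D>0)&(Wd[:,2]>.0135)&(Wd[:,2]<.0175); print('dish',cv2.minAreaRect(Wd[m&(np.hypot(Wd[:,0]-.5357,Wd[:,1]+.152)<.09)][:,:2].astype(np.float32)*1000))
cv2.imwrite('pics/w3.png',im)
E
```

```text
yaw 1.6778 q6 -0.51 gap 0.0375 grip 49.9
position [ 0.5339 -0.1513  0.066 ]
ft_force [ 0.0068  0.3893 -0.6788]
torque [0.0196 0.0067 0.0174]
(array([4913,  931,  819,  738,  691,  648,  605,  630,  478,  721, 1203,
         44,    0,    0,    0,    0,    0,    0,    0]), array([-0.04 , -0.037, -0.034, -0.031, -0.028, -0.025, -0.022, -0.019,
       -0.016, -0.013, -0.01 , -0.007, -0.004, -0.001,  0.002,  0.005,
        0.008,  0.011,  0.014,  0.017]))
lowest nut pts [-0.00714046 -0.00701147 -0.00671564 -0.00633358]
dish ((535.9237060546875, -152.07546997070312), (115.9179458618164, 116.1030044555664), 18.27669906616211)
```

View pics/w3.png

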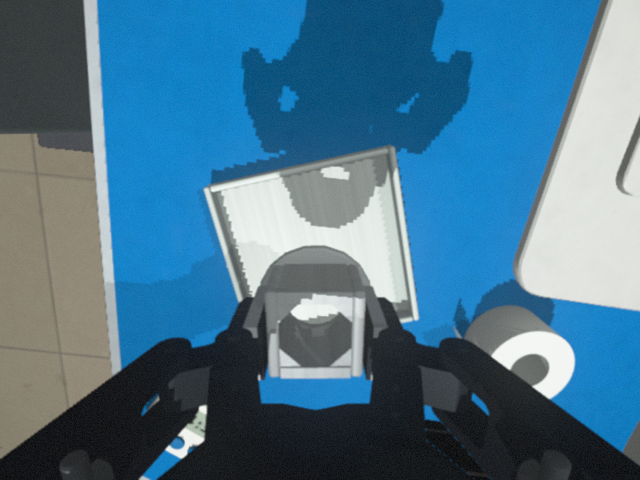

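The picture shows the nut upright between the fingers at about (316,320), over the dish (corners near (207,188), (392,148) and (415,320)).

Emit:
play_rows(rows=[[[0,0,0,0.002,0,-0.015,0.75],[0,0,0,0,0,-0.015,0.75],[0,0,0,0,0,-0.015,0.75],[0,0,0,0,0,-0.008,0.75],[0,0,0,0,0,-0.004,0.75],[0,0,0,0,0,-0.003,0.75],[0,0,0,0,0,0,0.75],[0,0,0,0,0,0,0.75]]])

```text
t: 14.5
position: [0.5368, -0.1525, 0.0071]
ee_rot: [2.1, 2.335, 0.001]
ft_force: [0.2, -0.2, -2.4]
finger_gap: 0.0373
grasp_force: 50.0
```

Emit:
play_rows(rows=[[[0,0,0,0,0,-0.001,0.75],[0,0,0,0,0,-0.001,0.75],[0,0,0,0,0,-0.001,0.75],[0,0,0,0,0,-0.001,0.75],[0,0,0,0,0,0,0.75],[0,0,0,0,0,0,0.75]]])

```text
t: 15.1
position: [0.5362, -0.1523, 0.0025]
ee_rot: [-2.101, -2.336, 0.0]
ft_force: [-0.4, -0.6, -2.5]
finger_gap: 0.0372
grasp_force: 50.0
```

Emit:
play_rows(rows=[[[0,0,0,0,0,-0.001,0.75],[0,0,0,0,0,-0.001,0.75],[0,0,0,0,0,0,0.75],[0,0,0,0,0,0,0.75]]])

```text
t: 15.5
position: [0.5362, -0.1523, 0.0005]
ee_rot: [-2.1, -2.336, 0.0]
ft_force: [0.1, -0.1, -2.1]
finger_gap: 0.037
grasp_force: 50.0
```

Emit:
play_rows(rows=[[[0,0,0,0,0,-0.001,0.75],[0,0,0,0,0,0,0.75],[0,0,0,0,0,0,0.75]]])

```text
t: 15.8
position: [0.5362, -0.1523, -0.0005]
ee_rot: [-2.101, -2.336, 0.0]
ft_force: [0.5, -0.2, -1.8]
finger_gap: 0.0371
grasp_force: 50.0
```

Emit:
play_rows(rows=[[[0,0,0,0,0,-0.0007,0.75],[0,0,0,0,0,0,0.75],[0,0,0,0,0,0,0.75]]])

```text
t: 16.1
position: [0.5363, -0.1523, -0.0011]
ee_rot: [2.101, 2.336, -0.0]
ft_force: [0.0, -0.7, -0.9]
finger_gap: 0.0373
grasp_force: 50.0
```

Emit:
play_rows(rows=[[[0,0,0,0,0,-0.0007,0.75],[0,0,0,0,0,0,0.75],[0,0,0,0,0,0,0.75]]])

```text
t: 16.4
position: [0.5363, -0.1523, -0.0013]
ee_rot: [-2.101, -2.336, 0.0]
ft_force: [-1.7, 0.1, 3.4]
finger_gap: 0.0371
grasp_force: 50.4
```

Emit:
play_rows(rows=[[[0,0,0,0,0,0,0.5],[0,0,0,0,0,0,0.45],[0,0,0,0,0,0,0.4],[0,0,0,0,0,0,0.4],[0,0,0,0,0,0,0.4]]], grip_force=20)

```text
t: 16.9
position: [0.5363, -0.1523, -0.0019]
ee_rot: [2.101, 2.336, 0.0]
ft_force: [-0.9, 0.3, -0.1]
finger_gap: 0.0514
grasp_force: 0.0
```

Emit:
play_rows(rows=[[[0,0,0,0,0,0.004,0.4],[0,0,0,0,0,0.01,0.4],[0,0,0,0,0,0.02,0.4],[0,0,0,0,0,0.02,0.4],[0,0,0,0,0,0.03,0.4],[0,0,0,0,0,0.03,0.4],[0,0,0,0,0,0.02,0.4],[0,0,0,0,0,0,0.4]]])

```text
t: 17.7
position: [0.5395, -0.1536, 0.1372]
ee_rot: [2.095, 2.329, 0.005]
ft_force: [-0.9, 0.4, -0.4]
finger_gap: 0.0512
grasp_force: 0.0
```

```bash
python3 st.py
python3 - <<'E'
from h import *
im,d=bot.camera('wrist'); tp,dt=bot.camera('top')
cv2.imwrite('pics/fin.png',np.hstack([cv2.resize(im,(400,300)),cv2.resize(tp[150:330,100:500],(400,180)).__class__(0) if 0 else cv2.resize(tp[90:390,100:500],(400,300))]))
E
```

```text
yaw 1.6768 q6 -0.509 gap 0.0512 grip 0.0
position [ 0.5395 -0.1536  0.1372]
ft_force [-0.8757  0.4207 -0.4291]
torque [ 0.0431 -0.0329  0.0214]
```

View pics/fin.png

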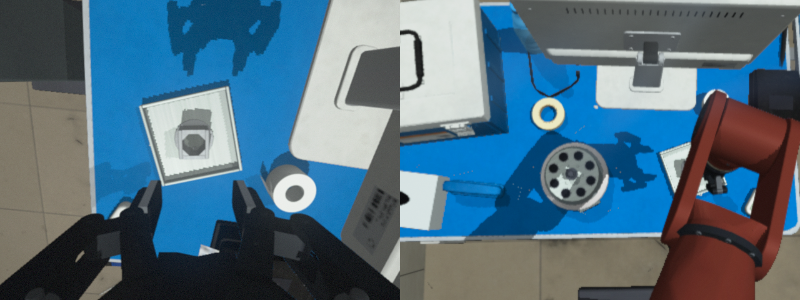

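The picture shows the nut standing upright in the dish at (193,140), flange down, with the fingers clear. The spindle is bare in the rotor at (572,174) and the bystanders visible there have not moved. I'm handing the job in.

```bash
python3 -c "
from station import bot
print(bot.job_done())"
```

```text
the job is handed in; nothing more can be done
None
```

The nut came free after about 1.85 rad clockwise and now stands upright, flange down, in the dish; I handed the job in at about 18 s. One feel test pulled 8.3 N upward while the thread still held, under the 12 N feel pull you described.

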